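# Sort out the weak bag clip by the pull of its test card

### The arm

A 6-joint arm with a two-finger parallel gripper is mounted at the origin on the work surface. World frame = base frame: x ahead of the robot, y to its left, z up, the work surface at z = 0. Lengths are in m, angles in degrees, forces in N, time in s.
With the tool pointing down it reaches from about 0.35 to 0.875 m from the base axis. Payload 4.2 kg.
Tool frame: the origin (TCP) lies at the very end of the fingers, on their centre line; the grasp point (between the pads) lies 19 mm behind it; z points along the fingers, x is the direction in which the jaws open and shut, and the axes are right-handed (so a half turn about z gives the same grasp; the last joint's range is limited). The gripper opens to 87 mm and grips with 3 to 60 N. Pads are 19 mm wide; open, the fingers measure 117 mm over their backs; the gripper's body (75 mm by 190 mm) begins 51 mm behind the grasp point.
Start: joints at [83.342, 22.042, 0.453, 0, -68.411, -14.817], TCP at [0.229, 0.582, 0.223] pointing down, gripper open.
Joint ranges: [-179.83, 179.83], [-69.29, 118.12], [-61.27, 80.66], [-181.25, 117.63], [-171.15, -9.14], [-177.46, 177.46]. Speed limits (degrees/s): [159.86, 159.86, 180, 180, 180, 180].

### API

Orientations are given as a 3x3 rotation matrix whose columns are the frame's x, y, z axes.
In Python, from station import r gives the robot as it stands.
- The arm moves only by the tool move_arm, never from a script. Its argument "series" is a list that holds one entry, the list of rows, each a list of 7 numbers: the shift along the tool's x, y, z in cm, then the turn, a rotation vector about the tool's x, y, z in degrees, then the opening, from -1 (shut) to 1 (fully open). In form: [[[dx, dy, dz, wx, wy, wz, fingers], ...]]. A call has 1 to 12 rows; each row shifts and turns the commanded pose from where the row before left it, along the tool's axes as they then stand; what a row does not reach is not made up. A row lasts 1/8 s, in which the tool goes at most 62.5 mm and 10.7 degrees, less where a joint would pass 70% of its speed; a pose out of reach is approached as far as the arm can. A call is refused whole if a number of a shift passes 6.25 or a number of a turn 10.7, either way. A call with a gripper value outside its range is refused whole. The fingers move at their own pace and stop on an object; the grip force is fixed at half the most. Time passes only in rows, so rows that do not move let the fingers close. It gives the time, the measured TCP pose, the force and the opening at its end, in the units of the state.
- r.sense(): the state, without advancing time (a new reading comes with each control period).
- r.capture(name): name is "side" or "top"; returns a dict with "color" (420x560x3 uint8, blue, green, red), "fx", "fy", "cx", "cy" (pixels), "rvec" (rotation vector, rad) and "tvec" (3), from world to camera coordinates, as OpenCV has them. Camera axes: x right, y down, z forward; pixel columns grow to the right and rows downward; lengths in m; the calibration is good to about 2 mm. A picture is of the moment at which its call begins. There is no depth.
- r.finish_job(): hands the job in, once; it reports no verdict.
The state is a dict: "time_s": time; "joints": joint angles; "joint_velocities": joint speeds; "effort": joint torques, N m; "tcp_pos": TCP position; "ee_rot": TCP orientation; "wrist_force": force on the tool from outside, world axes, zero at the start; "moment": the same for the moment, N m; "gripper_width": opening from 0.0 (shut) to 1.0 (fully open).
Only numpy, scipy, OpenCV 4.12 (cv2) and the standard library are available. Lean on these libraries where they do the work, as an engineer would, in place of code of your own. Each camera call takes 0.05 s, during which the arm holds its last target.

### The job

Three look-alike bag clips sit in the test rack, each biting a yellow card, and one of them has gone weak. First draw all three cards about one centimetre out of their clips, straight through the fence, and feel how hard each one pulls; then lift the clip that held its card weakest, card still in it, out of the rack and set it down gently, upright, in the red tray. Leave the two good clips in their pockets with their cards drawn, force nothing, and leave the other things on the bench where they are.

Things in the scene. Friction and masses are not known exactly. Their poses are not given: they have to be found in the camera images.
- rack: fixed aluminium clip-test rack, base plate 125 (x) x 280 (y) mm, 8 mm thick; origin centre of underside, x axis points from the card side to the back, z up. Three pockets at y = +90, 0, -90 mm hold one loose spring clip each. Two clips are good: the card slides at a pull of about 8 to 13 N. One, in any pocket, is weak: its card slides at about 3 to 6 N
- fence (a point): middle of the top edge of the rack's front fence (rack x -44 to -36 mm, 52 mm high). It has a 16 mm wide slot at each pocket, through which the card's tab end sticks out towards rack -x. Pulling a card towards -x, the fence holds the clip back. Nothing holds a clip down: it lifts straight up
- pocket_left (a point): centre of the left pocket (rack y +90 mm), on the base plate's top. The clip standing there is blue, 70 (x) x 40 (y) mm, 0.24 to 0.33 kg with its card, centred here with 1 mm play to the front, 3 mm to the other sides. All three clips look alike
- pocket_middle (a point): the same for the middle pocket (rack y 0). On top of each clip, above this point, stands its handle: a blue fin with black rings, 30 (x) x 12 to 13 (y) mm, from 52 to 92 mm above this point. Below it is a bridge 31.5 mm wide in y (46 to 52 mm above this point)
- pocket_right (a point): the same for the right pocket (rack y -90 mm). The clip's steel jaw and blue jaw, 50 mm long in x, pinch the card across y by a spring; the clip's underside is flat
- red_tray: fixed red open tray for rejects, 220 (x) x 150 (y) x 45 mm high, walls and floor 4 mm; origin centre of underside; its x axis is the long side. It stands left or right of the rack; the white tray stands on the other side
- white_tray: bystander: fixed white open tray, same size as the red one, empty; origin centre of underside
- card_1_tab (a point): grip point of yellow test card 1 (its pocket varies), at the start 85 mm in front (rack -x) of the clip's centre and 48 mm above the table. It is in the card's rubber-faced tab, a block 26 (x) x 10 (y) mm, from 30 mm below to 18 mm above this point; axes as the rack's at the start. The 5 mm thick blade reaches 105 mm from this point along +x into the clip, whose jaws hold its last 45 mm
- card_2_tab (a point): grip point of yellow test card 2 (its pocket varies), at the start 85 mm in front (rack -x) of the clip's centre and 48 mm above the table. It is in the card's rubber-faced tab, a block 26 (x) x 10 (y) mm, from 30 mm below to 18 mm above this point; axes as the rack's at the start. The 5 mm thick blade reaches 105 mm from this point along +x into the clip, whose jaws hold its last 45 mm
- card_3_tab (a point): grip point of yellow test card 3 (its pocket varies), at the start 85 mm in front (rack -x) of the clip's centre and 48 mm above the table. It is in the card's rubber-faced tab, a block 26 (x) x 10 (y) mm, from 30 mm below to 18 mm above this point; axes as the rack's at the start. The 5 mm thick blade reaches 105 mm from this point along +x into the clip, whose jaws hold its last 45 mm
- card_1: the same card 1 (35 g); origin at the blade's lower edge, 34 mm below its tab's grip point
- card_2: the same card 2 (35 g); origin at the blade's lower edge, 34 mm below its tab's grip point
- card_3: the same card 3 (35 g); origin at the blade's lower edge, 34 mm below its tab's grip point
- flange: bystander: steel blank flange 110 mm across, 13 mm high, lying flat; origin centre of underside
- nipple: bystander: steel flanged tube fitting 40 mm across, 52 mm high, standing; origin centre of underside
- centring_ring: bystander: aluminium ring 52 mm across, 8 mm high; origin centre of underside
- reducer: bystander: steel conical reducer 60 mm across, 55 mm high; origin centre of underside
- wrench: bystander: wrench lying flat; origin under its middle
- jar: bystander: amber jar 56 mm across, 70 mm high; origin centre of underside
There are look-alikes about, which are no part of the job. Leave any green or orange look-alike of the card_2 alone. Leave any turquoise look-alike of the card_3 alone.

How it is judged (in metres and radians):
On the way:
1. all three cards are drawn 4 to 25 mm from where they started, with the clips still in the rack (x of card_1_tab in the frame of rack between -0.11 and -0.089 m and z of card_1_tab in the frame of rack between 0.04 and 0.056 m and y of card_1_tab in the frame of rack between -0.11 and 0.11 m and x of card_2_tab in the frame of rack between -0.11 and -0.089 m and z of card_2_tab in the frame of rack between 0.04 and 0.056 m and y of card_2_tab in the frame of rack between -0.11 and 0.11 m and x of card_3_tab in the frame of rack between -0.11 and -0.089 m and z of card_3_tab in the frame of rack between 0.04 and 0.056 m and y of card_3_tab in the frame of rack between -0.11 and 0.11 m), for 0.1 s.
At the end, for the whole second after the job is handed in: The weak clip stands upright (within 0.2 rad) at rest on the floor of the red tray with its card still pinched in it (pinch 2 to 5.2 N on the card, card tab inside the tray's outline); the two good clips (pinch above 5.2 N) are in the rack's pockets with their cards drawn 4 to 25 mm from the start (((x of card_1_tab in the frame of rack between -0.11 and -0.089 m and z of card_1_tab in the frame of rack between 0.04 and 0.056 m and y of card_1_tab in the frame of rack between -0.11 and 0.11 m and contact force between card_1_c0 and anything else above 5.2 N) or (x of card_1_tab in the frame of red_tray between -0.11 and 0.11 m and y of card_1_tab in the frame of red_tray between -0.075 and 0.075 m and z of card_1_tab in the frame of red_tray between 0.03 and 0.058 m and angle between card_1_tab's own z axis and vertical below 0.2 rad and linear speed of card_1 below 0.03 m/s and contact force between card_1_c0 and anything else between 2 and 5.2 N)) and ((x of card_2_tab in the frame of rack between -0.11 and -0.089 m and z of card_2_tab in the frame of rack between 0.04 and 0.056 m and y of card_2_tab in the frame of rack between -0.11 and 0.11 m and contact force between card_2_c0 and anything else above 5.2 N) or (x of card_2_tab in the frame of red_tray between -0.11 and 0.11 m and y of card_2_tab in the frame of red_tray between -0.075 and 0.075 m and z of card_2_tab in the frame of red_tray between 0.03 and 0.058 m and angle between card_2_tab's own z axis and vertical below 0.2 rad and linear speed of card_2 below 0.03 m/s and contact force between card_2_c0 and anything else between 2 and 5.2 N)) and ((x of card_3_tab in the frame of rack between -0.11 and -0.089 m and z of card_3_tab in the frame of rack between 0.04 and 0.056 m and y of card_3_tab in the frame of rack between -0.11 and 0.11 m and contact force between card_3_c0 and anything else above 5.2 N) or (x of card_3_tab in the frame of red_tray between -0.11 and 0.11 m and y of card_3_tab in the frame of red_tray between -0.075 and 0.075 m and z of card_3_tab in the frame of red_tray between 0.03 and 0.058 m and angle between card_3_tab's own z axis and vertical below 0.2 rad and linear speed of card_3 below 0.03 m/s and contact force between card_3_c0 and anything else between 2 and 5.2 N)) and ((x of card_1_tab in the frame of red_tray between -0.11 and 0.11 m and y of card_1_tab in the frame of red_tray between -0.075 and 0.075 m and z of card_1_tab in the frame of red_tray between 0.03 and 0.058 m and angle between card_1_tab's own z axis and vertical below 0.2 rad and linear speed of card_1 below 0.03 m/s and contact force between card_1_c0 and anything else between 2 and 5.2 N) or (x of card_2_tab in the frame of red_tray between -0.11 and 0.11 m and y of card_2_tab in the frame of red_tray between -0.075 and 0.075 m and z of card_2_tab in the frame of red_tray between 0.03 and 0.058 m and angle between card_2_tab's own z axis and vertical below 0.2 rad and linear speed of card_2 below 0.03 m/s and contact force between card_2_c0 and anything else between 2 and 5.2 N) or (x of card_3_tab in the frame of red_tray between -0.11 and 0.11 m and y of card_3_tab in the frame of red_tray between -0.075 and 0.075 m and z of card_3_tab in the frame of red_tray between 0.03 and 0.058 m and angle between card_3_tab's own z axis and vertical below 0.2 rad and linear speed of card_3 below 0.03 m/s and contact force between card_3_c0 and anything else between 2 and 5.2 N))); the robot touches nothing.
It fails at once if the rack is loaded with more than 60 N (contact force between rack and anything else above 60 N).
It fails at once if a card and its clip drop into the red tray (over 0.6 m/s within 15 mm of the floor, a fall of some 2 cm or more) ((x of card_1_tab in the frame of red_tray between -0.11 and 0.11 m and y of card_1_tab in the frame of red_tray between -0.075 and 0.075 m and z of card_1_tab in the frame of red_tray below 0.067 m and linear speed of card_1 above 0.6 m/s) or (x of card_2_tab in the frame of red_tray between -0.11 and 0.11 m and y of card_2_tab in the frame of red_tray between -0.075 and 0.075 m and z of card_2_tab in the frame of red_tray below 0.067 m and linear speed of card_2 above 0.6 m/s) or (x of card_3_tab in the frame of red_tray between -0.11 and 0.11 m and y of card_3_tab in the frame of red_tray between -0.075 and 0.075 m and z of card_3_tab in the frame of red_tray below 0.067 m and linear speed of card_3 above 0.6 m/s)).
It fails at once if a bystander is shifted by more than 30 mm (distance of any of flange, nipple, centring_ring, reducer, wrench, jar from where it was at the start of the episode above 0.03 m).
It also fails if it takes over 58 s, if anything falls off the work surface, if the arm or the gripper's body presses on something with over 40 N, if the wrist force passes 120 N, or if a joint passes its speed limit or range.

## Working session

There is one attempt and no reset: what is moved stays moved. The work goes in short steps, Python scripts to look and compute and a tool call to move; the robot and the scene stay as the last step left them, time stands still between calls to the robot, and variables do not carry over. Pictures are saved under pics/ and viewed, and the job is handed in when it is done.

Besides the shell and the picture viewer there is one more tool, called after ">>>" as name(argument=value, ...) on one line, values as JSON. move_arm: Moves the arm, as the interface text tells. Its arguments: {"type":"object","properties":{"series":{"type":"array","items":{"type":"array","items":{"type":"array","items":{"type":"number"}}}}},"required":["series"]}

```bash
ls; mkdir -p pics; python3 - <<'E'
from station import r
import cv2
for n in("side","top"):
    c=r.capture(n); cv2.imwrite(f"pics/{n}0.png",c["color"]); print(n,[c[k] for k in("fx","fy","cx","cy","rvec","tvec")])
print(r.sense())
E
```

```text
pics
side [471.904265327656, 471.904265327656, 278.8009507900682, 205.70148295317787, array([ 2.35291424, -0.86231513,  0.27730074]), array([-0.43732884,  0.31501597,  0.87771706])]
top [398.99792793161754, 398.99792793161754, 283.78497994826364, 214.94984500553045, array([ 2.14899995, -2.17803116,  0.11982195]), array([0.02075218, 0.5388631 , 0.94967648])]
{'time_s': 0.1, 'joints': array([ 8.33438177e+01,  2.20871193e+01,  3.87557311e-01, -2.48655733e-02,
       -6.84116171e+01, -1.48164495e+01]), 'joint_velocities': array([-0.0282223 , -0.1931356 ,  0.15746379,  0.08315626,  0.00679694,
        0.1240518 ]), 'effort': array([-1.35676732e-03, -3.91687918e+01,  1.87934858e+01,  4.23193485e+00,
        1.35010728e-02, -6.73016621e-05]), 'tcp_pos': array([0.22857565, 0.58112296, 0.22156177]), 'ee_rot': array([[-3.66205094e-01, -9.30533953e-01, -6.25737288e-04],
       [-9.30532059e-01,  3.66205613e-01, -1.88055305e-03],
       [ 1.97906697e-03, -1.06399502e-04, -9.99998036e-01]]), 'wrist_force': array([-0.30000536, -0.27325145,  0.01344989]), 'moment': array([0.05595217, 0.03553941, 0.03463297]), 'gripper_width': 1.0039669767522632}
```

View pics/side0.png

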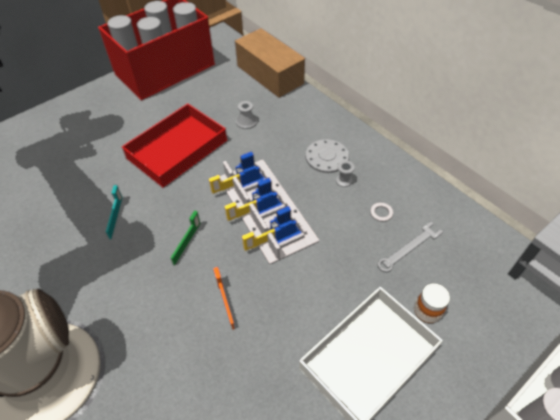

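View pics/top0.png

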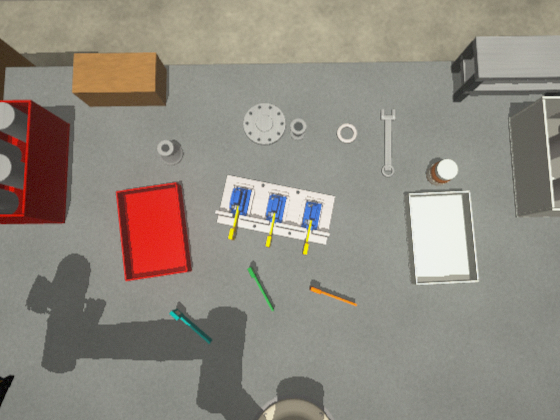

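The side view has the red tray near (175,145), the rack at (265,210) and the white tray at (370,355). The top view has the rack at (275,210), the red tray at (153,231), and the card tabs at about (233,235), (269,242) and (306,250). I'll enlarge both for measurements.

```bash
cat > h.py <<'E'
import numpy as np,cv2
from station import r
def cam(n):
    c=r.capture(n); K=np.array([[c["fx"],0,c["cx"]],[0,c["fy"],c["cy"]],[0,0,1.]]); return c["color"],K,np.array(c["rvec"]),np.array(c["tvec"])
def proj(P,C): return cv2.projectPoints(np.array(P,float).reshape(-1,1,3),C[2],C[3],C[1],None)[0][:,0]
def back(uv,z,C):
    R=cv2.Rodrigues(C[2])[0]; o=-R.T@C[3]; uv=np.array(uv,float).reshape(-1,2)
    d=(R.T@np.linalg.inv(C[1])@np.c_[uv,np.ones(len(uv))].T).T
    return o+d*((z-o[2])/d[:,2])[:,None]
E
python3 - <<'E'
from h import *
for n,(x0,y0,x1,y1) in dict(side=(195,140,335,270),top=(205,165,345,265)).items():
    C=cam(n); cv2.imwrite(f"pics/{n}z.png",cv2.resize(C[0][y0:y1,x0:x1],None,fx=5.6 if n=='top' else 4.5,fy=5.6 if n=='top' else 4.5,interpolation=cv2.INTER_CUBIC))
    print(n,"centre",-cv2.Rodrigues(C[2])[0].T@C[3], proj([[0,0,0],r.sense()['tcp_pos']],C))
E
```

```text
side centre [ 0.15926696 -0.50792396  0.8817744 ] [[ 43.67125221 375.06970744]
 [ -3.96874162  78.30313427]]
top centre [0.43001434 0.013363   1.00379212] [[292.50382104 441.34827226]
 [-14.32628686 370.77583283]]
```

```bash
python3 - <<'E'
from h import *
C=cam("top"); h=cv2.cvtColor(C[0],cv2.COLOR_BGR2HSV)
y=cv2.inRange(h,(22,120,90),(35,255,255)); n,l,s,c=cv2.connectedComponentsWithStats(y)
for i in range(1,n):
    if s[i,4]>20: print('yel',s[i],c[i],back(c[i],.06,C))
w=cv2.inRange(h,(0,0,185),(179,45,255)); w=cv2.morphologyEx(w,cv2.MORPH_CLOSE,np.ones((9,9)))
n,l,s,c=cv2.connectedComponentsWithStats(w)
for i in range(1,n):
    if s[i,4]>1500:
        R=cv2.minAreaRect(np.argwhere(l==i)[:,::-1].astype(np.float32)); b=cv2.boxPoints(R); print('white',s[i],R,back(b,.008,C).round(4).tolist())
d=cv2.inRange(h,(0,170,60),(8,255,255))|cv2.inRange(h,(172,170,60),(179,255,255)); n,l,s,c=cv2.connectedComponentsWithStats(d)
for i in range(1,n):
    if s[i,4]>1500:
        R=cv2.minAreaRect(np.argwhere(l==i)[:,::-1].astype(np.float32)); b=cv2.boxPoints(R); print('red',s[i],R,back(b,.045,C).round(4).tolist())
E
```

```text
yel [228 206  11  34 122] [233.5        225.43442623] [[0.51231569 0.13320019 0.06      ]]
yel [265 213  10  34 105] [270.03809524 232.94285714] [[0.4933068  0.04664133 0.06      ]]
yel [303 220   9  35 101] [306.79207921 240.1980198 ] [[ 0.47497428 -0.04005092  0.06      ]]
white [ 215  175  120   70 4326] ((274.8077087402344, 208.9615478515625), (116.49298858642578, 49.421268463134766), 11.309932708740234) [[0.5268, 0.1916, 0.008], [0.6502, 0.1678, 0.008], [0.5875, -0.1208, 0.008], [0.4658, -0.0933, 0.008]]
white [ 409  190   70   95 5768] ((443.4862060546875, 237.3345184326172), (94.09053802490234, 63.031524658203125), 85.2363510131836) [[0.5929, -0.3013, 0.008], [0.6042, -0.4607, 0.008], [0.3699, -0.4646, 0.008], [0.3592, -0.3093, 0.008]]
red [   0  100   69  124 4919] ((33.99999237060547, 161.5), (67.99998474121094, 122.99998474121094), 0.0) [[0.5271, 0.6992, 0.045], [0.8364, 0.7195, 0.045], [0.834, 0.5493, 0.045], [0.5249, 0.5348, 0.045]]
red [ 116  183   72   98 5391] ((152.1829376220703, 231.1463623046875), (91.98947143554688, 64.60245513916016), 83.6598129272461) [[0.6066, 0.424, 0.045], [0.6222, 0.2678, 0.045], [0.4007, 0.2401, 0.045], [0.386, 0.3925, 0.045]]
```

View pics/topz.png

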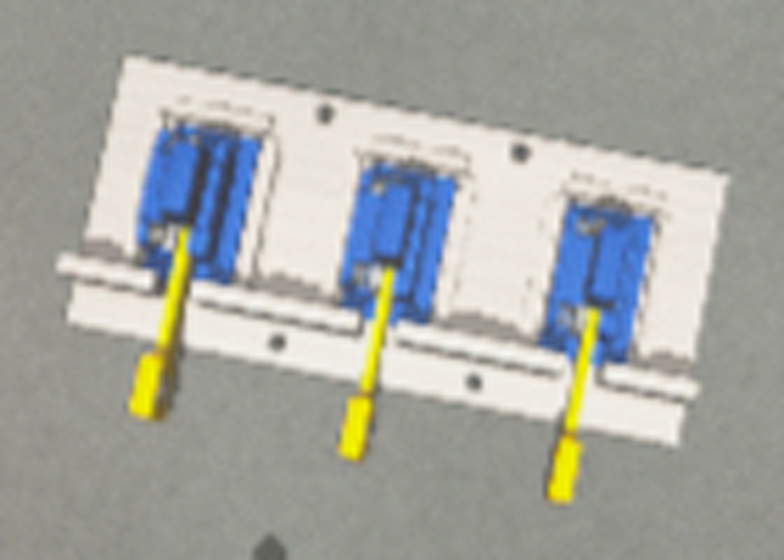

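View pics/sidez.png

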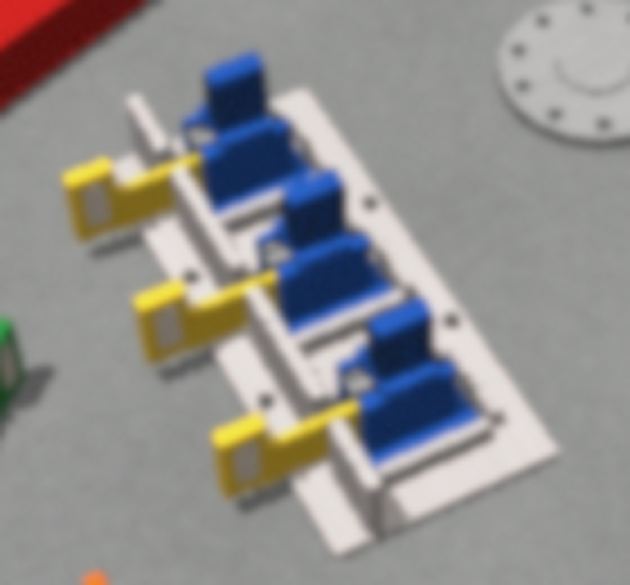

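```bash
python3 - <<'E'
from h import *
from scipy.optimize import least_squares
T=cam("top");S=cam("side")
tp=lambda a:np.array(a,float)/5.6+[205,165]-.4
sp=lambda a:np.array(a,float)/4.5+[195,140]-.4
hx,hy=.0625,.14
obsT={( hx,hy,.008):(125,55),(hx,-hy,.008):(730,176),(-hx,-hy,.008):(681,445),(-hx,hy,.008):(66,323)}
obsS={(hx,hy,.008):(303,88),(hx,-hy,.008):(560,452),(-hx,-hy,.008):(338,555)}
def W(P,q):
    c,s=np.cos(q[2]),np.sin(q[2]); P=np.array(P); return np.c_[q[0]+c*P[:,0]-s*P[:,1],q[1]+s*P[:,0]+c*P[:,1],P[:,2]]
def f(q): return np.r_[(proj(W(list(obsT),q),T)-tp(list(obsT.values()))).ravel(),(proj(W(list(obsS),q),S)-sp(list(obsS.values()))).ravel()]
s=least_squares(f,[.56,.03,-.2]); q=s.x; print(q,np.degrees(q[2]),f(q).round(1))
np.save('rack.npy',q)
# tab corners in top zoom, z top =0.066
for nm,c in dict(L=[(136,352),(165,355),(160,418),(131,415)],M=[(347,396),(374,398),(365,459),(339,456)],R=[(554,435),(580,437),(573,501),(548,499)]).items():
    p=back(tp(c),.066,T).mean(0); d=p[:2]-q[:2]; c_,s_=np.cos(q[2]),np.sin(q[2]); print(nm,p.round(4),'rack',(c_*d[0]+s_*d[1]).round(4),(-s_*d[0]+c_*d[1]).round(4))
for nm,c in dict(L=[(205,72),(258,55),(268,75),(212,93)],M=[(283,188),(330,172),(343,186),(290,206)],R=[(370,318),(418,302),(430,318),(380,338)]).items():
    p=back(sp(c),.1,S).mean(0); d=p[:2]-q[:2]; c_,s_=np.cos(q[2]),np.sin(q[2]); print('fin',nm,p.round(4),'rack',(c_*d[0]+s_*d[1]).round(4),(-s_*d[0]+c_*d[1]).round(4))
for k,C in (("t",T),("s",S)):
    im=C[0].copy(); im=cv2.resize(im,None,fx=4,fy=4,interpolation=cv2.INTER_CUBIC)
    def draw(P,col):
        u=(proj(W(P,q),C)+.5)*4; cv2.polylines(im,[u.astype(int)],True,col,1)
    draw([(hx,hy,.008),(hx,-hy,.008),(-hx,-hy,.008),(-hx,hy,.008)],(0,0,255))
    draw([(-.044,.14,.052),(-.036,.14,.052),(-.036,-.14,.052),(-.044,-.14,.052)],(0,128,255))
    for y in(.09,0,-.09):
        draw([(-.098,y+.005,.066),(-.072,y+.005,.066),(-.072,y-.005,.066),(-.098,y-.005,.066)],(255,0,255))
        draw([(-.015,y+.006,.1),(.015,y+.006,.1),(.015,y-.006,.1),(-.015,y-.006,.1)],(0,255,0))
    a=proj(W([(0,0,.03)],q),C)[0]*4; x,y=a.astype(int); cv2.imwrite(f"pics/fit_{k}.png",im[max(0,y-290):y+290,x-300:x+300])
E
```

```text
[ 0.557594    0.03325199 -0.20713875] -11.86817586690444 [-0.3 -0.2  0.1 -0.8 -0.1 -0.2 -0.2  0.1  0.  -0.   0.2  0.2 -0.7  0.8]
L [0.4932 0.1382 0.066 ] rack -0.0846 0.0895
M [0.4743 0.0509 0.066 ] rack -0.0852 0.0001
R [ 0.4561 -0.0358  0.066 ] rack -0.0851 -0.0884
fin L [0.5764 0.1172 0.1   ] rack 0.0011 0.0861
fin M [0.5577 0.0329 0.1   ] rack 0.0002 -0.0003
fin R [ 0.5386 -0.0554  0.1   ] rack -0.0004 -0.0907
```

View pics/fit_t.png

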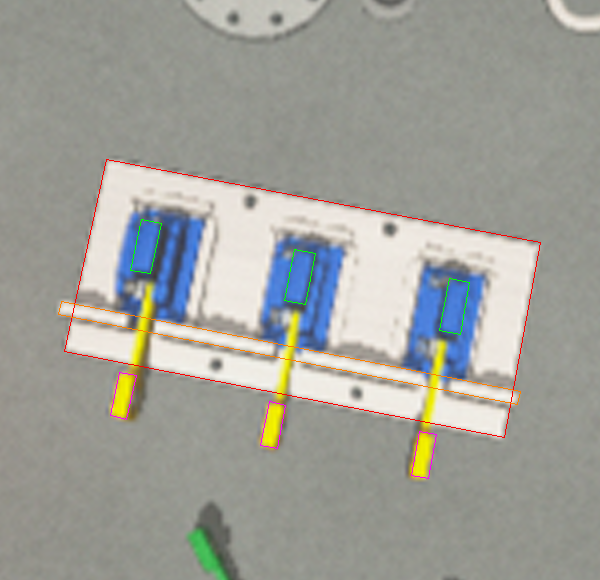

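View pics/fit_s.png

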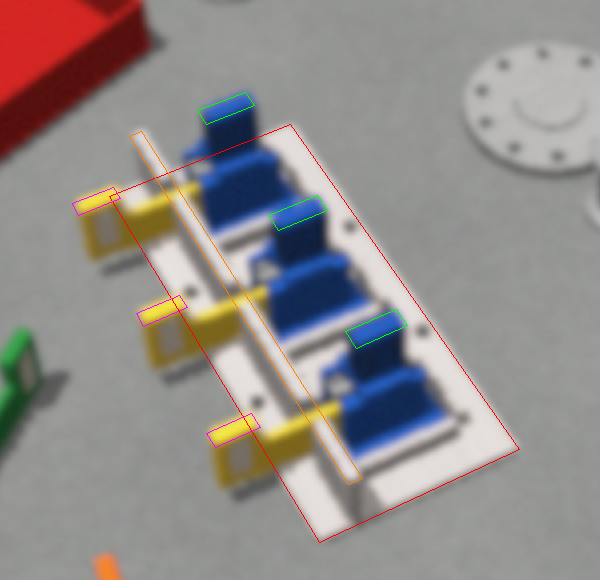

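The fit lands on plate, fence, tabs and fins to within 1–2 mm in both views. The rack is at (0.558, 0.033) with yaw −11.9°. I'll go to the left tab first, so I'm writing a helper that turns a rack-frame goal into tool-axis shifts.

```bash
cat >> h.py <<'E'
q=np.load('rack.npy')
Rr=np.array([[np.cos(q[2]),-np.sin(q[2]),0],[np.sin(q[2]),np.cos(q[2]),0],[0,0,1]])
def r2w(p): return np.array([q[0],q[1],0])+Rr@np.array(p,float)
def need(goal_world,Rgoal=None):
    """tool shift (cm) along the tool axes as they stand / after turning, rotation to goal"""
    s=r.sense(); R=s['ee_rot']
    if Rgoal is None: Rgoal=np.c_[-Rr[:,1],-Rr[:,0],[0,0,-1]]
    rv=np.degrees(cv2.Rodrigues(R.T@Rgoal)[0].ravel())
    d=np.array(goal_world)-s['tcp_pos']
    print('t',round(s['time_s'],2),'turn',rv.round(2),'shift after turn cm',(Rgoal.T@d*100).round(2),'as is',(R.T@d*100).round(2),'w',round(s['gripper_width'],3))
    print(' rackpos mm',((Rr.T@(s['tcp_pos']-[q[0],q[1],0]))*1000).round(1),'F rack',(Rr.T@s['wrist_force']).round(2),'M',s['moment'].round(2))
E
python3 - <<'E'
from h import *
need(r2w([-.085,.0895,.15]))
E
```

```text
t 0.35 turn [-0.   -0.03 -9.61] shift after turn cm [ 37.94 -34.96   7.23] as is [ 31.57 -40.8    7.25] w 0.995
 rackpos mm [-434.6  468.9  222.3] F rack [-0.23  0.53 -0.03] M [ 0.02 -0.04 -0.  ]
```

>>> move_arm(series=[[[0, 0, 0, 0, 0, -9.6, 0], [3.8, -3.5, 0.7, 0, 0, 0, 0], [3.8, -3.5, 0.7, 0, 0, 0, 0], [3.8, -3.5, 0.7, 0, 0, 0, 0], [3.8, -3.5, 0.7, 0, 0, 0, 0], [3.8, -3.5, 0.7, 0, 0, 0, 0], [3.8, -3.5, 0.7, 0, 0, 0, 0], [3.8, -3.5, 0.7, 0, 0, 0, 0], [3.8, -3.5, 0.7, 0, 0, 0, 0], [3.8, -3.5, 0.7, 0, 0, 0, 0], [3.7, -3.5, 0.9, 0, 0, 0, 0], [0, 0, 0, 0, 0, 0, 0]]])

```text
time_s: 1.85
tcp_pos: [0.4939, 0.1359, 0.1497]
ee_rot: [[-0.211, -0.978, -0.002], [-0.978, 0.211, -0.001], [0.001, 0.001, -1.0]]
wrist_force: [-0.3, -0.1, -0.3]
gripper_width: 0.5
```

```bash
python3 - <<'E'
from h import *
need(r2w([-.085,.0895,.034]))
for n in("side","top"): cv2.imwrite(f"pics/{n}1.png",cam(n)[0])
E
```

```text
t 1.85 turn [ 0.07 -0.08 -0.3 ] shift after turn cm [-0.21  0.16 11.57] as is [-0.23  0.14 11.57] w 0.5
 rackpos mm [-83.4  87.4 149.7] F rack [-0.29 -0.2  -0.27] M [0.05 0.02 0.01]
```

View pics/side1.png

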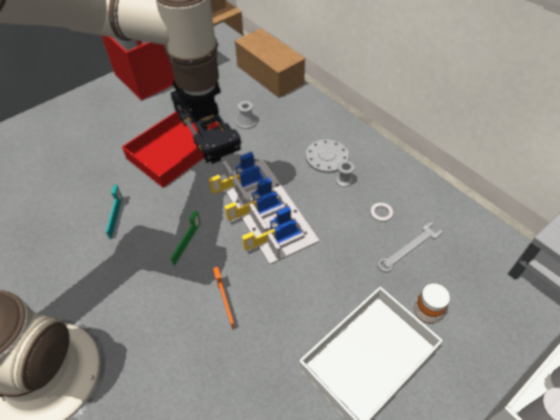

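View pics/top1.png

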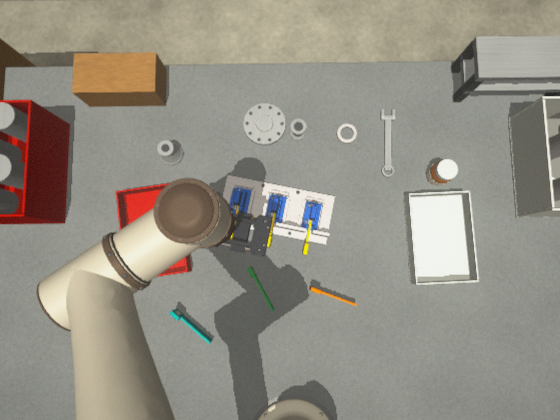

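The gripper body lies along the rack's y axis (black block near (240,240) in the top view), so it clears the fins. I'll descend on the left tab and close.

>>> move_arm(series=[[[-0.2, 0.15, 3.0, 0, 0, -0.3, 0], [0, 0, 3.0, 0, 0, 0, 0], [0, 0, 3.0, 0, 0, 0, 0], [0, 0, 1.8, 0, 0, 0, 0], [0, 0, 0.8, 0, 0, 0, 0], [0, 0, 0, 0, 0, 0, 0]]])

```text
time_s: 2.7
tcp_pos: [0.4921, 0.1418, 0.0347]
ee_rot: [[-0.199, -0.98, 0.0], [-0.98, 0.199, -0.0], [0.0, -0.0, -1.0]]
wrist_force: [0.1, 0.2, 0.4]
gripper_width: 0.502
```

```bash
python3 - <<'E'
from h import *
need(r2w([-.085,.0895,.034]))
E
```

```text
t 2.7 turn [-0.01 -0.    0.38] shift after turn cm [ 0.33 -0.14  0.07] as is [ 0.33 -0.14  0.07] w 0.502
 rackpos mm [-86.4  92.8  34.7] F rack [0.02 0.21 0.39] M [ 0.01 -0.    0.01]
```

>>> move_arm(series=[[[0.33, -0.1, 0, 0, 0, 0.4, 0], [0, 0, 0, 0, 0, 0, 0]]])

```text
time_s: 2.95
tcp_pos: [0.4929, 0.1376, 0.0354]
ee_rot: [[-0.208, -0.978, 0.001], [-0.978, 0.208, 0.001], [-0.001, -0.001, -1.0]]
wrist_force: [0.3, 0.3, 0.2]
gripper_width: 0.5
```

```bash
python3 - <<'E'
from h import *
need(r2w([-.085,.0895,.034]))
E
```

```text
t 2.95 turn [-0.07  0.06 -0.12] shift after turn cm [-0.06  0.03  0.14] as is [-0.06  0.03  0.14] w 0.5
 rackpos mm [-84.7  88.9  35.4] F rack [0.21 0.36 0.24] M [-0.05  0.01  0.  ]
```

>>> move_arm(series=[[[0, 0, 0, 0, 0, 0, -1], [0, 0, 0, 0, 0, 0, -1], [0, 0, 0, 0, 0, 0, -1], [0, 0, 0, 0, 0, 0, -1]]])

```text
time_s: 3.45
tcp_pos: [0.4926, 0.1376, 0.0346]
ee_rot: [[-0.208, -0.978, 0.0], [-0.978, 0.208, 0.0], [-0.0, -0.0, -1.0]]
wrist_force: [-0.3, 0.1, 0.5]
gripper_width: 0.13
```

```bash
python3 - <<'E'
from h import *
need(r2w([-.085,.0895,.034]))
E
```

```text
t 3.45 turn [-0.01  0.01 -0.11] shift after turn cm [-0.07 -0.    0.06] as is [-0.07 -0.    0.06] w 0.13
 rackpos mm [-85.   88.8  34.6] F rack [-0.28  0.07  0.55] M [0.19 0.03 0.05]
```

Width 0.13 × 87 ≈ 11 mm matches the 10 mm tab, so it's gripped. I'll pull slowly along tool +y.

>>> move_arm(series=[[[0, 0.1, 0, 0, 0, 0, -1], [0, 0.1, 0, 0, 0, 0, -1], [0, 0.1, 0, 0, 0, 0, -1], [0, 0.1, 0, 0, 0, 0, -1]]])

```text
time_s: 3.95
tcp_pos: [0.4908, 0.1386, 0.0349]
ee_rot: [[-0.208, -0.978, 0.004], [-0.978, 0.208, 0.001], [-0.002, -0.004, -1.0]]
wrist_force: [7.4, -4.5, -3.4]
gripper_width: 0.109
```

```bash
python3 - <<'E'
from h import *
need(r2w([-.096,.0895,.034]))
E
```

```text
t 3.95 turn [-0.22  0.11 -0.11] shift after turn cm [-0.01  0.89  0.09] as is [-0.01  0.9   0.09] w 0.109
 rackpos mm [-87.1  89.4  34.9] F rack [ 8.13 -2.92 -3.45] M [-1.27 -2.34 -0.27]
```

>>> move_arm(series=[[[0, 0.1, 0, 0, 0, 0, -1], [0, 0.1, 0, 0, 0, 0, -1]]])

```text
time_s: 4.2
tcp_pos: [0.4897, 0.139, 0.0354]
ee_rot: [[-0.207, -0.978, 0.006], [-0.978, 0.207, 0.001], [-0.002, -0.005, -1.0]]
wrist_force: [8.6, -5.4, -0.5]
gripper_width: 0.116
```

```bash
python3 - <<'E'
from h import *
need(r2w([-.096,.0895,.034]))
E
```

```text
t 4.2 turn [-0.3   0.13 -0.09] shift after turn cm [-0.    0.78  0.14] as is [-0.    0.78  0.14] w 0.116
 rackpos mm [-88.2  89.5  35.4] F rack [ 9.56 -3.49 -0.53] M [-1.85 -2.72 -0.25]
```

>>> move_arm(series=[[[0, 0.1, 0, 0, 0, 0, -1], [0, 0.1, 0, 0, 0, 0, -1]]])

```text
time_s: 4.45
tcp_pos: [0.488, 0.1394, 0.0359]
ee_rot: [[-0.207, -0.978, 0.006], [-0.978, 0.207, 0.001], [-0.003, -0.006, -1.0]]
wrist_force: [7.1, -6.0, 0.3]
gripper_width: 0.114
```

```bash
python3 - <<'E'
from h import *
need(r2w([-.096,.0895,.034]))
E
```

```text
t 4.45 turn [-0.34  0.15 -0.09] shift after turn cm [0.   0.61 0.19] as is [0.01 0.61 0.18] w 0.114
 rackpos mm [-89.9  89.5  35.9] F rack [ 8.22 -4.44  0.25] M [-1.91 -2.6  -0.3 ]
```

>>> move_arm(series=[[[0, 0.1, 0, 0, 0, 0, -1], [0, 0.1, 0, 0, 0, 0, -1], [0, 0.1, 0, 0, 0, 0, -1]]])

```text
time_s: 4.82
tcp_pos: [0.4851, 0.14, 0.036]
ee_rot: [[-0.207, -0.978, 0.006], [-0.978, 0.207, 0.002], [-0.003, -0.006, -1.0]]
wrist_force: [9.2, -5.6, 1.5]
gripper_width: 0.11
```

```bash
python3 - <<'E'
from h import *
need(r2w([-.096,.0895,.034]))
E
```

```text
t 4.83 turn [-0.35  0.16 -0.09] shift after turn cm [0.01 0.31 0.2 ] as is [0.01 0.31 0.19] w 0.11
 rackpos mm [-92.9  89.6  36. ] F rack [10.15 -3.59  1.52] M [-1.88 -2.67 -0.3 ]
```

The left card slides at about 8–10 N. A few more millimetres, then release and rise.

>>> move_arm(series=[[[0, 0.1, 0, 0, 0, 0, -1], [0, 0.1, 0, 0, 0, 0, -1], [0, 0.1, 0, 0, 0, 0, -1]]])

```text
time_s: 5.2
tcp_pos: [0.4822, 0.1407, 0.036]
ee_rot: [[-0.207, -0.978, 0.007], [-0.978, 0.207, 0.002], [-0.003, -0.006, -1.0]]
wrist_force: [8.5, -5.1, 1.2]
gripper_width: 0.111
```

```bash
python3 - <<'E'
from h import *
need(r2w([-.096,.0895,.034]))
E
```

```text
t 5.2 turn [-0.35  0.16 -0.09] shift after turn cm [0.02 0.01 0.2 ] as is [0.02 0.01 0.2 ] w 0.111
 rackpos mm [-95.9  89.7  36. ] F rack [ 9.4  -3.24  1.17] M [-1.92 -2.76 -0.27]
```

>>> move_arm(series=[[[0, -0.2, 0, 0, 0, 0, -1], [0, 0, 0, 0, 0, 0, 0], [0, 0, 0, 0, 0, 0, 0], [0, 0, 0, 0, 0, 0, 0], [0, 0, -2, 0, 0, 0, 0], [0, 0, -4, 0, 0, 0, 0]]])

```text
time_s: 5.95
tcp_pos: [0.4792, 0.1392, 0.0935]
ee_rot: [[-0.207, -0.978, -0.005], [-0.978, 0.207, -0.003], [0.004, 0.004, -1.0]]
wrist_force: [0.2, 0.6, 0.4]
gripper_width: 0.489
```

```bash
python3 - <<'E'
from h import *
need(r2w([-.085,0,.095]))
E
```

```text
t 5.95 turn [ 0.24 -0.22 -0.11] shift after turn cm [ 8.76 -1.35 -0.15] as is [ 8.76 -1.37 -0.12] w 0.489
 rackpos mm [-98.5  87.6  93.5] F rack [0.1  0.62 0.44] M [ 0.06 -0.14  0.02]
```

>>> move_arm(series=[[[2.9, -0.4, 0, 0, 0, 0, 0], [2.9, -0.5, 0, 0, 0, 0, 0], [2.9, -0.4, 0, 0, 0, 0, 0], [0, 0, 0, 0, 0, 0, 0], [0, 0, 0, 0, 0, 0, 0]]])

```text
time_s: 6.58
tcp_pos: [0.4756, 0.0526, 0.0946]
ee_rot: [[-0.207, -0.978, 0.0], [-0.978, 0.207, 0.0], [-0.0, -0.0, -1.0]]
wrist_force: [0.1, 0.5, 0.0]
gripper_width: 0.501
```

```bash
python3 - <<'E'
from h import *
need(r2w([-.085,0,.035]))
E
```

```text
t 6.58 turn [-0.01  0.01 -0.09] shift after turn cm [0.21 0.08 5.96] as is [0.21 0.08 5.96] w 0.501
 rackpos mm [-84.2   2.1  94.6] F rack [0.01 0.48 0.01] M [-0.    0.01  0.01]
```

>>> move_arm(series=[[[0.2, 0.05, 2.5, 0, 0, 0, 0], [0, 0, 2.5, 0, 0, 0, 0], [0, 0, 1.0, 0, 0, 0, 0], [0, 0, 0, 0, 0, 0, 0], [0, 0, 0, 0, 0, 0, 0]]])

```text
time_s: 7.2
tcp_pos: [0.4753, 0.0509, 0.0353]
ee_rot: [[-0.207, -0.978, 0.002], [-0.978, 0.207, 0.001], [-0.001, -0.001, -1.0]]
wrist_force: [0.0, 0.3, -0.2]
gripper_width: 0.502
```

```bash
python3 - <<'E'
from h import *
need(r2w([-.085,0,.035]))
E
```

```text
t 7.2 turn [-0.08  0.05 -0.07] shift after turn cm [0.04 0.09 0.03] as is [0.04 0.09 0.03] w 0.502
 rackpos mm [-84.1   0.4  35.3] F rack [-0.06  0.34 -0.25] M [-0.02 -0.02  0.  ]
```

>>> move_arm(series=[[[0, 0, 0, 0, 0, 0, -1], [0, 0, 0, 0, 0, 0, -1], [0, 0, 0, 0, 0, 0, -1], [0, 0, 0, 0, 0, 0, -1]]])

```text
time_s: 7.7
tcp_pos: [0.4746, 0.0504, 0.0347]
ee_rot: [[-0.208, -0.978, 0.0], [-0.978, 0.208, 0.0], [-0.0, -0.0, -1.0]]
wrist_force: [-0.6, 0.9, 0.1]
gripper_width: 0.133
```

```bash
python3 - <<'E'
from h import *
need(r2w([-.085,0,.035]))
E
```

```text
t 7.7 turn [-0.01  0.02 -0.11] shift after turn cm [-0.03  0.03 -0.03] as is [-0.03  0.03 -0.03] w 0.133
 rackpos mm [-84.7  -0.3  34.7] F rack [-0.83  0.78  0.11] M [ 0.12  0.1  -0.03]
```

>>> move_arm(series=[[[0, 0, 0, 0, 0, 0, -1], [0, 0.1, 0, 0, 0, 0, -1], [0, 0.1, 0, 0, 0, 0, -1], [0, 0.1, 0, 0, 0, 0, -1], [0, 0.1, 0, 0, 0, 0, -1], [0, 0.1, 0, 0, 0, 0, -1], [0, 0.1, 0, 0, 0, 0, -1]]])

```text
time_s: 8.57
tcp_pos: [0.472, 0.0518, 0.0355]
ee_rot: [[-0.207, -0.978, 0.006], [-0.978, 0.207, 0.001], [-0.002, -0.006, -1.0]]
wrist_force: [7.7, -6.4, -1.1]
gripper_width: 0.111
```

```bash
python3 - <<'E'
from h import *
need(r2w([-.096,0,.034]))
E
```

```text
t 8.57 turn [-0.35  0.13 -0.08] shift after turn cm [0.05 0.84 0.15] as is [0.05 0.84 0.14] w 0.111
 rackpos mm [-87.6   0.5  35.5] F rack [ 8.89 -4.64 -1.06] M [-2.07 -2.58 -0.34]
```

>>> move_arm(series=[[[0, 0.1, 0, 0, 0, 0, -1], [0, 0.1, 0, 0, 0, 0, -1], [0, 0.1, 0, 0, 0, 0, -1]]])

```text
time_s: 8.95
tcp_pos: [0.4691, 0.0524, 0.0357]
ee_rot: [[-0.207, -0.978, 0.007], [-0.978, 0.207, 0.001], [-0.002, -0.006, -1.0]]
wrist_force: [7.6, -6.6, -0.1]
gripper_width: 0.109
```

```bash
python3 - <<'E'
from h import *
need(r2w([-.096,0,.034]))
E
```

```text
t 8.95 turn [-0.36  0.13 -0.08] shift after turn cm [0.05 0.54 0.17] as is [0.05 0.54 0.17] w 0.109
 rackpos mm [-90.6   0.5  35.7] F rack [ 8.77 -4.89 -0.1 ] M [-1.98 -2.32 -0.27]
```

>>> move_arm(series=[[[0, 0.1, 0, 0, 0, 0, -1], [0, 0.1, 0, 0, 0, 0, -1], [0, 0.1, 0, 0, 0, 0, -1], [0, 0.1, 0, 0, 0, 0, -1], [0, 0.1, 0, 0, 0, 0, -1], [0, 0.1, 0, 0, 0, 0, -1]]])

```text
time_s: 9.7
tcp_pos: [0.4633, 0.0537, 0.0358]
ee_rot: [[-0.207, -0.978, 0.007], [-0.978, 0.207, 0.001], [-0.003, -0.007, -1.0]]
wrist_force: [7.6, -5.8, 0.5]
gripper_width: 0.116
```

```bash
python3 - <<'E'
from h import *
need(r2w([-.096,0,.034]))
E
```

```text
t 9.7 turn [-0.37  0.15 -0.08] shift after turn cm [ 0.07 -0.05  0.18] as is [ 0.07 -0.04  0.18] w 0.116
 rackpos mm [-96.5   0.7  35.8] F rack [ 8.6  -4.08  0.53] M [-1.95 -2.35 -0.32]
```

>>> move_arm(series=[[[0, -0.2, 0, 0, 0, 0, -1], [0, 0, 0, 0, 0, 0, 0], [0, 0, 0, 0, 0, 0, 0], [0, 0, 0, 0, 0, 0, 0], [0, 0, -2, 0, 0, 0, 0], [0, 0, -4, 0, 0, 0, 0], [2.9, -0.4, 0, 0, 0, 0, 0], [2.9, -0.4, 0, 0, 0, 0, 0], [2.9, -0.5, 0, 0, 0, 0, 0], [0, 0, 0, 0, 0, 0, 0], [0, 0, 0, 0, 0, 0, 0]]])

```text
time_s: 11.08
tcp_pos: [0.4565, -0.0344, 0.0945]
ee_rot: [[-0.207, -0.978, -0.0], [-0.978, 0.207, 0.0], [-0.0, 0.0, -1.0]]
wrist_force: [0.4, 0.1, 0.0]
gripper_width: 0.5
```

```bash
python3 - <<'E'
from h import *
need(r2w([-.085,-.089,.035]))
E
```

```text
t 11.07 turn [ 0.01  0.   -0.11] shift after turn cm [ 0.2  -0.    5.95] as is [ 0.2  -0.    5.95] w 0.5
 rackpos mm [-85.  -87.   94.5] F rack [0.34 0.2  0.05] M [ 0.   -0.03 -0.05]
```

>>> move_arm(series=[[[0.2, 0, 2.5, 0, 0, 0, 0], [0, 0, 2.5, 0, 0, 0, 0], [0, 0, 1.0, 0, 0, 0, 0], [0, 0, 0, 0, 0, 0, 0], [0, 0, 0, 0, 0, 0, 0]]])

```text
time_s: 11.7
tcp_pos: [0.4569, -0.0363, 0.0353]
ee_rot: [[-0.207, -0.978, 0.002], [-0.978, 0.207, 0.0], [-0.001, -0.001, -1.0]]
wrist_force: [0.0, -0.8, -0.2]
gripper_width: 0.498
```

```bash
python3 - <<'E'
from h import *
need(r2w([-.085,-.089,.035]))
E
```

```text
t 11.7 turn [-0.08  0.03 -0.07] shift after turn cm [0.02 0.07 0.03] as is [0.02 0.07 0.03] w 0.498
 rackpos mm [-84.3 -88.8  35.3] F rack [ 0.2  -0.75 -0.15] M [-0.02  0.   -0.01]
```

>>> move_arm(series=[[[0, 0, 0, 0, 0, 0, -1], [0, 0, 0, 0, 0, 0, -1], [0, 0, 0, 0, 0, 0, -1], [0, 0, 0, 0, 0, 0, -1], [0, 0, 0, 0, 0, 0, -1]]])

```text
time_s: 12.32
tcp_pos: [0.4563, -0.0366, 0.0347]
ee_rot: [[-0.207, -0.978, 0.0], [-0.978, 0.207, 0.0], [-0.0, -0.0, -1.0]]
wrist_force: [-0.3, -0.6, 0.8]
gripper_width: 0.114
```

>>> move_arm(series=[[[0, 0.1, 0, 0, 0, 0, -1], [0, 0.1, 0, 0, 0, 0, -1], [0, 0.1, 0, 0, 0, 0, -1], [0, 0.1, 0, 0, 0, 0, -1]]])

```text
time_s: 12.82
tcp_pos: [0.4531, -0.0357, 0.0348]
ee_rot: [[-0.207, -0.978, 0.002], [-0.978, 0.207, 0.0], [-0.001, -0.002, -1.0]]
wrist_force: [3.2, -2.2, 0.3]
gripper_width: 0.112
```

```bash
python3 - <<'E'
from h import *
need(r2w([-.096,-.089,.034]))
E
```

```text
t 12.82 turn [-0.11  0.04 -0.09] shift after turn cm [-0.    0.8   0.08] as is [0.   0.8  0.08] w 0.112
 rackpos mm [-88.  -89.   34.8] F rack [ 3.54 -1.51  0.29] M [-0.43 -1.13 -0.1 ]
```

>>> move_arm(series=[[[0, 0.1, 0, 0, 0, 0, -1], [0, 0.1, 0, 0, 0, 0, -1], [0, 0.1, 0, 0, 0, 0, -1]]])

```text
time_s: 13.2
tcp_pos: [0.4497, -0.0351, 0.0347]
ee_rot: [[-0.207, -0.978, 0.001], [-0.978, 0.207, 0.0], [-0.0, -0.001, -1.0]]
wrist_force: [3.2, -0.7, -0.4]
gripper_width: 0.116
```

```bash
python3 - <<'E'
from h import *
need(r2w([-.096,-.089,.034]))
E
```

```text
t 13.2 turn [-0.06  0.03 -0.09] shift after turn cm [-0.    0.45  0.07] as is [-0.    0.45  0.07] w 0.116
 rackpos mm [-91.5 -89.   34.7] F rack [ 3.28  0.01 -0.41] M [-0.23 -1.3  -0.07]
```

The right card slides at only about 3.4 N, so it's the weak one. I'll finish the draw at about 10 mm, release, rise, and check with pictures.

>>> move_arm(series=[[[0, 0.1, 0, 0, 0, 0, -1], [0, 0.1, 0, 0, 0, 0, -1], [0, 0.1, 0, 0, 0, 0, -1], [0, 0.1, 0, 0, 0, 0, -1]]])

```text
time_s: 13.7
tcp_pos: [0.4456, -0.0343, 0.0346]
ee_rot: [[-0.207, -0.978, 0.001], [-0.978, 0.207, 0.0], [-0.0, -0.001, -1.0]]
wrist_force: [4.0, -0.1, 0.1]
gripper_width: 0.113
```

```bash
python3 - <<'E'
from h import *
need(r2w([-.096,-.089,.034]))
E
```

```text
t 13.7 turn [-0.03  0.02 -0.09] shift after turn cm [-0.01  0.03  0.06] as is [-0.01  0.03  0.06] w 0.113
 rackpos mm [-95.7 -89.1  34.6] F rack [3.94 0.73 0.05] M [-0.1  -1.46 -0.08]
```

>>> move_arm(series=[[[0, 0, 0, 0, 0, 0, -1], [0, 0, 0, 0, 0, 0, 0], [0, 0, 0, 0, 0, 0, 0], [0, 0, 0, 0, 0, 0, 0], [0, 0, -2, 0, 0, 0, 0], [0, 0, -4, 0, 0, 0, 0], [0, 0, -5, 0, 0, 0, 0], [0, 0, 0, 0, 0, 0, 0]]])

```text
time_s: 14.7
tcp_pos: [0.4474, -0.034, 0.148]
ee_rot: [[-0.207, -0.978, 0.008], [-0.978, 0.207, 0.002], [-0.003, -0.007, -1.0]]
wrist_force: [-0.4, 0.2, -0.8]
gripper_width: 0.499
```

```bash
python3 - <<'E'
from h import *
need(r2w([0,-.09,.12]))
for k in("side","top"):
    C=cam(k); im=cv2.resize(C[0],None,fx=4,fy=4,interpolation=cv2.INTER_CUBIC)
    a=proj([r2w((0,0,.03))],C)[0]*4; x,y=a.astype(int); cv2.imwrite(f"pics/{k}2.png",im[max(0,y-290):y+290,x-300:x+300])
E
```

```text
t 14.7 turn [-0.41  0.18 -0.08] shift after turn cm [ 0.15 -9.4   2.8 ] as is [ 0.15 -9.38  2.87] w 0.499
 rackpos mm [-94.  -88.5 148. ] F rack [-0.44  0.15 -0.81] M [ 0.03  0.06 -0.04]
```

View pics/side2.png

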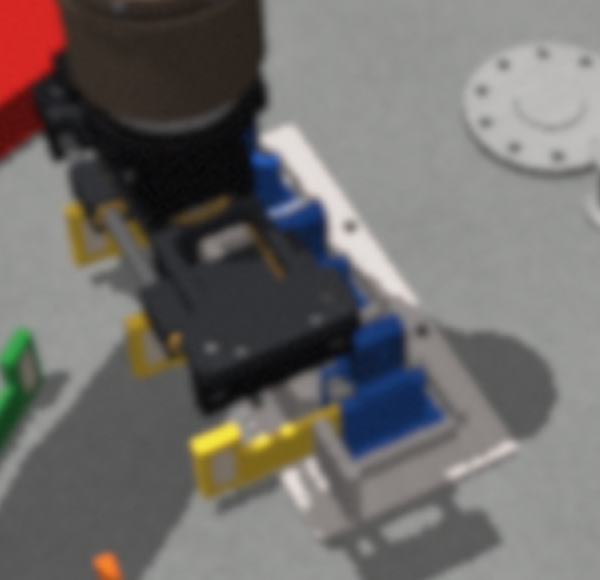

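View pics/top2.png

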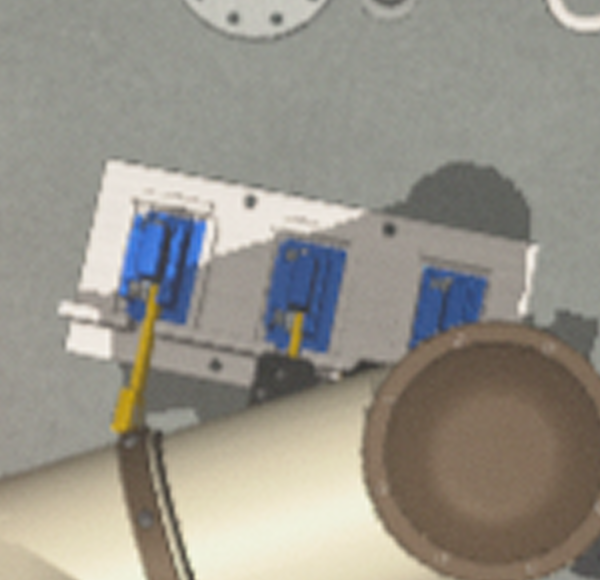

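All three cards are drawn about 10 mm and the clips are still in their pockets: tabs at (85,235), (150,345) and (215,465) in the side crop. Before the lift I'll refine the red tray pose from both starting pictures.

```bash
python3 - <<'E'
from h import *
for k,(x0,y0,x1,y1) in dict(side=(115,95,235,195),top=(105,170,205,290)).items():
    im=cv2.imread(f"pics/{k}0.png")[y0:y1,x0:x1]; cv2.imwrite(f"pics/tr{k}.png",cv2.resize(im,None,fx=5,fy=5,interpolation=cv2.INTER_CUBIC))
E
```

```text
(no output)
```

View pics/trside.png

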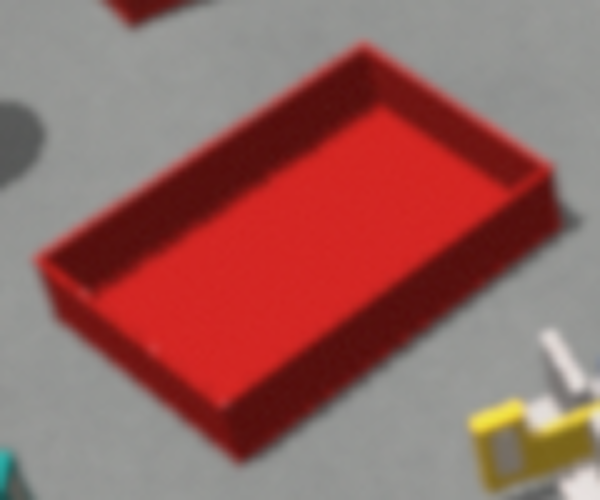

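View pics/trtop.png

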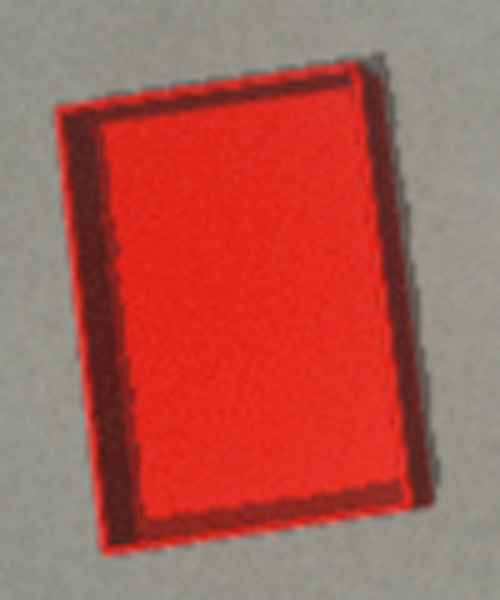

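>>> move_arm(series=[[[0.15, -3.1, 0.8, -0.4, 0, 0, 0], [0, -3.1, 0.8, 0, 0, 0, 0], [0, -3.2, 0.8, 0, 0, 0, 0], [0, 0, 0, 0, 0, 0, 0], [0, 0, 0, 0, 0, 0, 0]]])

```text
time_s: 15.42
tcp_pos: [0.5352, -0.0555, 0.1185]
ee_rot: [[-0.208, -0.978, -0.011], [-0.978, 0.208, 0.001], [0.001, 0.011, -1.0]]
wrist_force: [-0.4, 1.1, -0.0]
gripper_width: 0.503
```

```bash
python3 - <<'E'
from h import *
need(r2w([-.001,-.09,.067]))
E
```

```text
t 15.43 turn [ 0.63 -0.07 -0.13] shift after turn cm [-0.15 -0.26  5.15] as is [-0.16 -0.32  5.15] w 0.503
 rackpos mm [ -3.6 -91.5 118.5] F rack [-0.65  1.01 -0.05] M [ 0.01  0.01 -0.01]
```

The tray rim corners are clear in both crops: top (58,105), (358,65), (410,503), (104,552); side (363,43), (553,172), (225,406), (40,262). I'll descend over the fin and fit the tray.

>>> move_arm(series=[[[-0.15, -0.25, 1.0, 0.4, 0, 0, 0], [0, 0, 2.0, 0, 0, 0, 0], [0, 0, 1.3, 0, 0, 0, 0], [0, 0, 0.6, 0, 0, 0, 0], [0, 0, 0, 0, 0, 0, 0], [0, 0, 0, 0, 0, 0, 0]]])

```text
time_s: 16.18
tcp_pos: [0.54, -0.0543, 0.0716]
ee_rot: [[-0.207, -0.978, 0.001], [-0.978, 0.207, 0.0], [-0.0, -0.001, -1.0]]
wrist_force: [0.8, 0.3, 0.3]
gripper_width: 0.5
```

```bash
python3 - <<'E'
from h import *
from scipy.optimize import least_squares
need(r2w([-.001,-.09,.067]))
T=cam("top");S=cam("side")
P=[(.11,.075,.045),(.11,-.075,.045),(-.11,-.075,.045),(-.11,.075,.045)]
oT=np.array([(58,105),(360,64),(412,503),(104,552)])/5+[105,170]-.4
oS=np.array([(363,43),(554,170),(225,406),(38,262)])/5+[115,95]-.4
def W(q):
    c,s=np.cos(q[2]),np.sin(q[2]); A=np.array(P); return np.c_[q[0]+c*A[:,0]-s*A[:,1],q[1]+s*A[:,0]+c*A[:,1],A[:,2]]
f=lambda q:np.r_[(proj(W(q),T)-oT).ravel(),(proj(W(q),S)-oS).ravel()]
t=least_squares(f,[.504,.331,.13]).x; print('tray',t,np.degrees(t[2]),f(t).round(1)); np.save('tray.npy',t)
im=cv2.resize(S[0],None,fx=4,fy=4,interpolation=cv2.INTER_CUBIC)
x,y=(proj([r2w((0,-.09,.05))],S)[0]*4).astype(int); cv2.imwrite("pics/side3.png",im[y-280:y+280,x-300:x+300])
E
```

```text
t 16.18 turn [-0.07  0.02 -0.1 ] shift after turn cm [0.07 0.18 0.46] as is [0.07 0.18 0.46] w 0.5
 rackpos mm [  0.8 -89.3  71.6] F rack [0.69 0.41 0.35] M [ 0.03 -0.03  0.  ]
tray [0.50546146 0.3329915  0.137935  ] 7.903093067547927 [-0.6 -0.6  0.1 -1.5  0.9  0.5 -0.1  0.3  0.3 -0.3  0.7 -0.3 -0.6  0.9
 -1.5 -0.3]
```

View pics/side3.png

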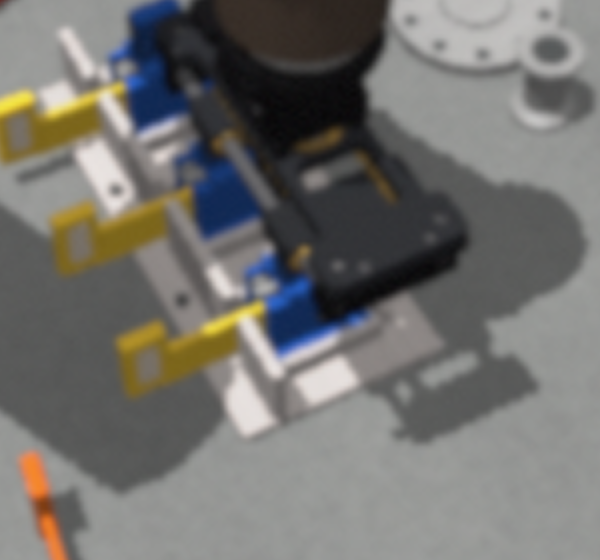

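Fingers straddle the right fin. Another 4 mm down, then close.

>>> move_arm(series=[[[0.05, 0.15, 0.4, 0, 0, 0, 0], [0, 0, 0, 0, 0, 0, 0], [0, 0, 0, 0, 0, 0, -1], [0, 0, 0, 0, 0, 0, -1], [0, 0, 0, 0, 0, 0, -1], [0, 0, 0, 0, 0, 0, -1], [0, 0, 0, 0, 0, 0, -1], [0, 0, 0, 0, 0, 0, -1]]])

```text
time_s: 17.27
tcp_pos: [0.5381, -0.0545, 0.0671]
ee_rot: [[-0.208, -0.978, 0.0], [-0.978, 0.208, 0.0], [-0.0, -0.0, -1.0]]
wrist_force: [0.1, 1.3, -1.1]
gripper_width: 0.134
```

```bash
python3 - <<'E'
from h import *
need(r2w([-.001,-.09,.067]))
E
```

```text
t 17.27 turn [-0.01  0.01 -0.11] shift after turn cm [ 0.01 -0.    0.01] as is [ 0.01 -0.    0.01] w 0.134
 rackpos mm [ -1.  -89.9  67.1] F rack [-0.13  1.25 -1.14] M [ 0.22 -0.13 -0.03]
```

Gripped: 11.7 mm, against a 12–13 mm fin. Lifting straight up.

>>> move_arm(series=[[[0, 0, -0.5, 0, 0, 0, -1], [0, 0, -1, 0, 0, 0, -1], [0, 0, -1.5, 0, 0, 0, -1], [0, 0, -2, 0, 0, 0, -1], [0, 0, -2.5, 0, 0, 0, -1], [0, 0, -2.5, 0, 0, 0, -1], [0, 0, -2.5, 0, 0, 0, -1], [0, 0, -2, 0, 0, 0, -1], [0, 0, -1, 0, 0, 0, -1], [0, 0, 0, 0, 0, 0, -1]]])

```text
time_s: 18.52
tcp_pos: [0.5378, -0.0545, 0.2228]
ee_rot: [[-0.208, -0.978, 0.001], [-0.978, 0.208, 0.0], [-0.001, -0.001, -1.0]]
wrist_force: [-0.4, -0.2, -3.7]
gripper_width: 0.138
```

```bash
python3 - <<'E'
from h import *
t=np.load('tray.npy'); c,s=np.cos(t[2]),np.sin(t[2])
Rt=np.array([[c,-s,0],[s,c,0],[0,0,1]]); g=np.array([t[0],t[1],.22])+Rt@[.037,0,0]; print(g)
need(g); need(g,np.c_[-Rt[:,1],-Rt[:,0],[0,0,-1]]); print(r.sense()['joints'].round(1))
cv2.imwrite("pics/side4.png",cam("side")[0])
E
```

```text
[0.54211003 0.33807892 0.22      ]
t 18.52 turn [-0.04  0.03 -0.11] shift after turn cm [-38.51   7.65   0.28] as is [-38.5    7.72   0.3 ] w 0.138
 rackpos mm [ -1.4 -90.  222.8] F rack [-0.35 -0.23 -3.7 ] M [-0.04 -0.03  0.02]
t 18.52 turn [ -0.04   0.03 -19.88] shift after turn cm [-38.83  -5.83   0.28] as is [-38.5    7.72   0.3 ] w 0.138
 rackpos mm [ -1.4 -90.  222.8] F rack [-0.35 -0.23 -3.7 ] M [-0.04 -0.03  0.02]
[ 11.4  13.8 -11.5  -0.  -64.7  66.6]
```

View pics/side4.png

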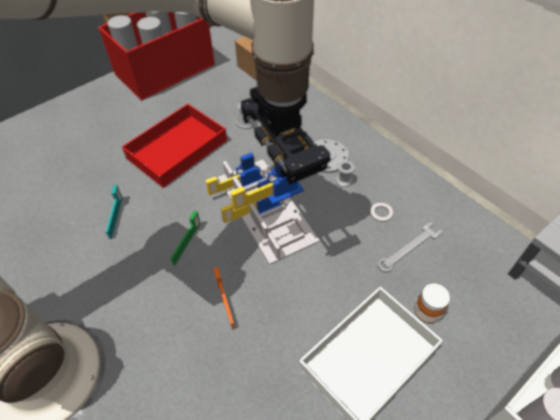

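The clip is lifted with its card (the empty pocket shows near (288,235)), and the load reads about 3.5 N. Now the carry to the red tray, gentle start and stop.

>>> move_arm(series=[[[-1.5, 0.3, 0, 0, 0, 0, -1], [-3, 0.6, 0, 0, 0, 0, -1], [-4, 0.8, 0, 0, 0, 0, -1], [-4.5, 0.9, 0, 0, 0, 0, -1], [-4.5, 0.9, 0, 0, 0, 0, -1], [-4.5, 0.9, 0, 0, 0, 0, -1], [-4.5, 0.9, 0, 0, 0, 0, -1], [-4.5, 0.9, 0, 0, 0, 0, -1], [-4, 0.8, 0, 0, 0, 0, -1], [-2.5, 0.5, 0, 0, 0, 0, -1], [-1, 0.2, 0, 0, 0, 0, -1], [0, 0, 0, 0, 0, 0, -1]]])

```text
time_s: 20.08
tcp_pos: [0.5423, 0.3379, 0.2215]
ee_rot: [[-0.207, -0.978, -0.001], [-0.978, 0.207, -0.001], [0.001, 0.001, -1.0]]
wrist_force: [0.2, -1.4, -3.5]
gripper_width: 0.134
```

>>> move_arm(series=[[[0, 0, 0, 0, 0, -3, -1], [0, 0, 0, 0, 0, -5, -1], [0, 0, 0, 0, 0, -5, -1], [0, 0, 0, 0, 0, -5, -1], [0, 0, 0, 0, 0, -1.9, -1], [0, 0, 0, 0, 0, 0, -1], [0, 0, 0, 0, 0, 0, -1]]])

```text
time_s: 20.95
tcp_pos: [0.5426, 0.3376, 0.2222]
ee_rot: [[0.137, -0.991, -0.0], [-0.991, -0.137, -0.0], [0.0, 0.0, -1.0]]
wrist_force: [-0.1, -0.1, -2.5]
gripper_width: 0.136
```

```bash
cat >> h.py <<'E'
t=np.load('tray.npy'); c,s=np.cos(t[2]),np.sin(t[2])
Rt=np.array([[c,-s,0],[s,c,0],[0,0,1]]); Gt=np.c_[-Rt[:,1],-Rt[:,0],[0,0,-1]]
def t2w(p): return np.array([t[0],t[1],0])+Rt@np.array(p,float)
E
python3 - <<'E'
from h import *
need(t2w([.037,0,.064]),Gt)
for k in("side","top"): cv2.imwrite(f"pics/{k}5.png",cam(k)[0])
E
```

```text
t 20.95 turn [ 0.   -0.   -0.04] shift after turn cm [-0.05  0.04 15.82] as is [-0.05  0.04 15.82] w 0.136
 rackpos mm [-77.3 294.8 222.2] F rack [-0.03 -0.15 -2.49] M [-0.05 -0.02  0.02]
```

View pics/side5.png

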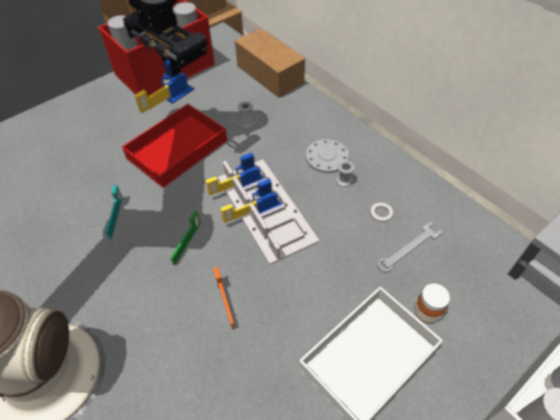

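View pics/top5.png

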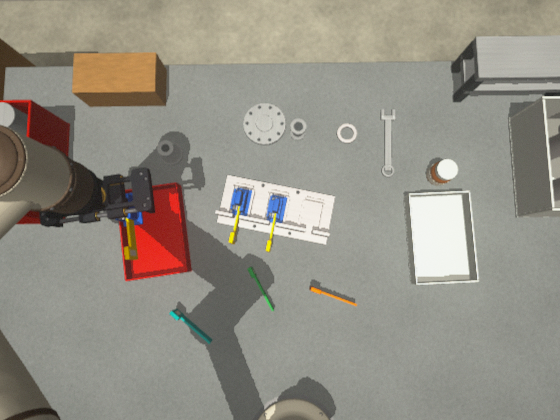

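The clip hangs upright over the red tray with the card in it. The two good clips and the bystanders are where they were. Lowering.

>>> move_arm(series=[[[0, 0, 1, 0, 0, 0, -1], [0, 0, 2, 0, 0, 0, -1], [0, 0, 2.5, 0, 0, 0, -1], [0, 0, 2.5, 0, 0, 0, -1], [0, 0, 2.5, 0, 0, 0, -1], [0, 0, 2, 0, 0, 0, -1], [0, 0, 1, 0, 0, 0, -1], [0, 0, 0.6, 0, 0, 0, -1], [0, 0, 0.6, 0, 0, 0, -1], [0, 0, 0, 0, 0, 0, -1], [0, 0, 0, 0, 0, 0, -1]]])

```text
time_s: 22.42
tcp_pos: [0.5429, 0.3382, 0.0757]
ee_rot: [[0.138, -0.99, 0.001], [-0.99, -0.138, 0.001], [-0.001, -0.001, -1.0]]
wrist_force: [0.0, -0.3, -3.1]
gripper_width: 0.133
```

```bash
python3 - <<'E'
from h import *
need(t2w([.037,0,.063]),Gt)
for k in("side","top"): cv2.imwrite(f"pics/{k}6.png",cam(k)[0])
E
```

```text
t 22.43 turn [-0.06  0.03  0.03] shift after turn cm [0.01 0.08 1.27] as is [0.01 0.08 1.27] w 0.133
 rackpos mm [-77.1 295.4  75.7] F rack [ 0.07 -0.24 -3.11] M [-0.05 -0.09  0.01]
```

View pics/side6.png

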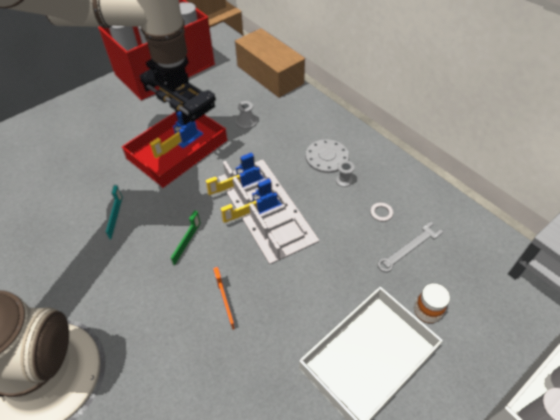

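The clip is inside the tray, well clear of the walls (clip near (187,132), tab near (160,147)). Creeping down until the floor takes the load.

>>> move_arm(series=[[[0, 0, 0.3, 0, 0, 0, -1], [0, 0, 0.3, 0, 0, 0, -1], [0, 0, 0.2, 0, 0, 0, -1], [0, 0, 0.1, 0, 0, 0, -1], [0, 0, 0.1, 0, 0, 0, -1], [0, 0, 0, 0, 0, 0, -1]]])

```text
time_s: 23.28
tcp_pos: [0.5425, 0.338, 0.065]
ee_rot: [[0.138, -0.99, -0.0], [-0.99, -0.138, -0.0], [0.0, 0.0, -1.0]]
wrist_force: [-0.6, -0.2, -2.8]
gripper_width: 0.141
```

>>> move_arm(series=[[[0, 0, 0.1, 0, 0, 0, -1], [0, 0, 0.1, 0, 0, 0, -1], [0, 0, 0, 0, 0, 0, -1]]])

```text
time_s: 23.65
tcp_pos: [0.5426, 0.338, 0.0631]
ee_rot: [[0.138, -0.99, 0.0], [-0.99, -0.138, 0.0], [-0.0, -0.0, -1.0]]
wrist_force: [0.2, 0.7, -3.0]
gripper_width: 0.132
```

>>> move_arm(series=[[[0, 0, 0.1, 0, 0, 0, -1], [0, 0, 0, 0, 0, 0, -1]]])

```text
time_s: 23.9
tcp_pos: [0.5426, 0.3382, 0.063]
ee_rot: [[0.138, -0.99, 0.001], [-0.99, -0.138, 0.0], [-0.0, -0.001, -1.0]]
wrist_force: [-1.2, 0.3, 3.1]
gripper_width: 0.135
```

>>> move_arm(series=[[[0, 0, 0.1, 0, 0, 0, -1], [0, 0, 0, 0, 0, 0, -1]]])

```text
time_s: 24.15
tcp_pos: [0.5427, 0.3382, 0.063]
ee_rot: [[0.139, -0.99, 0.001], [-0.99, -0.139, 0.0], [-0.0, -0.001, -1.0]]
wrist_force: [-5.1, -0.9, 8.4]
gripper_width: 0.136
```

Floor contact: force went from −3 to +8 N, with TCP at 0.063 as predicted. I'll relieve 1 mm, open, and rise.

>>> move_arm(series=[[[0, 0, -0.1, 0, 0, 0, -1], [0, 0, 0, 0, 0, 0, -0.5], [0, 0, 0, 0, 0, 0, -0.3], [0, 0, 0, 0, 0, 0, -0.2], [0, 0, 0, 0, 0, 0, -0.2], [0, 0, -1, 0, 0, 0, -0.2], [0, 0, -2, 0, 0, 0, -0.2], [0, 0, -3, 0, 0, 0, -0.2], [0, 0, -5, 0, 0, 0, -0.2], [0, 0, -5, 0, 0, 0, -0.2], [0, 0, 0, 0, 0, 0, -0.2]]])

```text
time_s: 25.52
tcp_pos: [0.5448, 0.3396, 0.2288]
ee_rot: [[0.139, -0.99, 0.01], [-0.99, -0.138, 0.008], [-0.006, -0.011, -1.0]]
wrist_force: [-0.4, 0.0, 0.1]
gripper_width: 0.404
```

```bash
python3 - <<'E'
from h import *
need(t2w([.037,0,.063]),Gt)
for k in("side","top"): cv2.imwrite(f"pics/{k}7.png",cam(k)[0])
S=cam("side"); cv2.imwrite("pics/side7z.png",cv2.resize(S[0][90:280,110:330],None,fx=3,fy=3,interpolation=cv2.INTER_CUBIC))
E
```

```text
t 25.52 turn [-0.61  0.36  0.06] shift after turn cm [ 0.12  0.29 16.58] as is [ 0.22  0.46 16.57] w 0.404
 rackpos mm [-75.5 297.2 228.8] F rack [-0.41 -0.05  0.09] M [-0.02 -0.01 -0.03]
```

View pics/side7z.png

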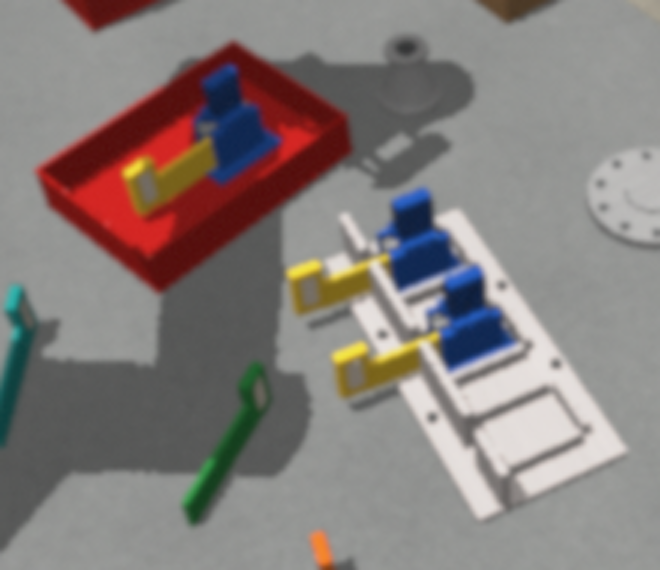

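View pics/top7.png

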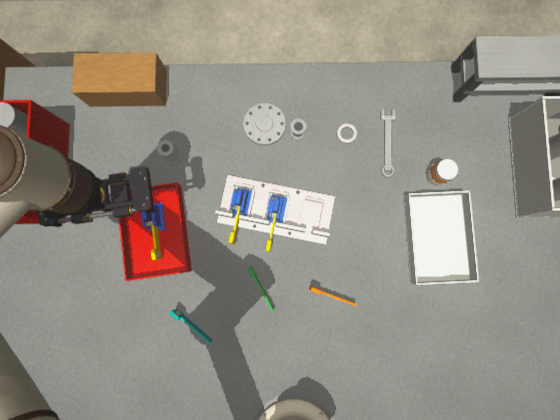

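The weak clip stands upright in the red tray with its card (tab near (143,185) in the side crop), and the good clips are in their pockets. A quick numeric check of the tabs, then hand in.

```bash
python3 - <<'E'
from h import *
im=cv2.imread("pics/top7.png"); C=(im,)+cam("top")[1:]
h=cv2.cvtColor(im,cv2.COLOR_BGR2HSV); y=cv2.inRange(h,(22,120,90),(35,255,255)); n,l,s,c=cv2.connectedComponentsWithStats(y)
im0=cv2.imread("pics/top0.png"); y0=cv2.inRange(cv2.cvtColor(im0,cv2.COLOR_BGR2HSV),(22,120,90),(35,255,255))
for nm,m in(("start",y0),("now",y)):
  n,l,s,c=cv2.connectedComponentsWithStats(m)
  for i in range(1,n):
    if s[i,4]<60: continue
    p=np.argwhere(l==i)[:,::-1]; e=p[p[:,1]>=p[:,1].max()-1].mean(0); w=back(e,.066,C)[0]
    print(nm,'tab end px',e,'rack',(Rr.T@(w-[q[0],q[1],0])).round(4)[:2],'tray',(Rt.T@(w-[t[0],t[1],0])).round(4)[:2])
E
```

```text
start tab end px [230.9 238.4] rack [-0.0963  0.0873] tray [-0.0507 -0.1893]
start tab end px [267.22222222 245.44444444] rack [-0.0961  0.0003] tray [-0.0799 -0.2713]
start tab end px [304.5 253.5] rack [-0.0977 -0.089 ] tray [-0.1116 -0.3547]
now tab end px [231.9 242.4] rack [-0.105   0.0831] tray [-0.0603 -0.1903]
now tab end px [267.71428571 250.42857143] rack [-0.1073 -0.0031] tray [-0.0916 -0.2707]
now tab end px [154.83333333 258.33333333] rack [-0.1761  0.2522] tray [-0.07   -0.0071]
```

```bash
python3 - <<'E'
from station import r
print(r.finish_job(), r.sense()['time_s'])
E
```

```text
the job is handed in; nothing more can be done
the job is handed in; nothing more can be done
```

The weak clip was the right-hand one. It now stands upright in the red tray with its card still in it, and the job is handed in. It was submitted at about 25.6 s of the 58 s allowed, and no verdict was reported.

- **Pull test:** the left card slid at about 8–10 N, the middle at about 9 N and the right at about 3.5 N. Each was drawn about 1 cm through the fence.
- **Placing:** I gripped the right clip by its fin, lifted it straight up and lowered it into the tray until the force showed floor contact (about 8 N). I eased off before opening the gripper.
- **Last checks:** in the top picture the left card had moved about 9 mm and the middle about 11 mm, with both clips in their pockets. The right card's tab was well inside the tray. The bystanders looked unmoved, judged by eye only, and the arm was clear of everything.
- **Oddities:** while pulling the two good cards, the wrist also read 3–5 N sideways and the tool rose 1–2 mm. That did not change the ranking. No check failed.

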